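Stand up the tilting tube rack and hold it

ROBOT

A 6-joint arm with a two-finger parallel gripper is mounted at the origin on the work surface. World frame = base frame: x ahead of the robot, y to its left, z up, the work surface at z = 0. Lengths are in m, angles in rad, forces in N, time in s.
With the tool pointing down it reaches from about 0.3 to 0.875 m from the base axis. Payload 6.4 kg.
Tool frame: the origin (TCP) lies at the very end of the fingers, on their centre line; the grasp point (between the pads) lies ctrl.pinch_z behind it (ctrl.pinch_z is the distance from the TCP to the grasp point, in m); y points along the fingers, z is the direction in which the jaws open and shut, and the axes are right-handed (so a half turn about y gives the same grasp; the last joint's range is limited). The gripper opens to 85 mm and grips with 20 to 120 N. Pads are 22 mm wide; open, the fingers measure 114 mm over their backs; the gripper's body (76 mm by 85 mm) begins 54 mm behind the grasp point. The pads swing forward as they close: fully open they stand 13 mm farther back than shut.
Start: joints at [1.003, 0.181, 1.607, -0, 1.354, -0.206], TCP at [0.204, 0.538, 0.194] pointing down, gripper open.
Joint ranges: [-2.99, 2.99], [-0.89, 2.07], [0.3, 2.58], [-1.14, 4.28], [0, 2.63], [-3.12, 3.12]. Speed limits (rad/s): [2.57, 2.57, 3.01, 3.14, 3.14, 3.14].

INTERFACE

Orientations are given as a unit quaternion [w, x, y, z].
In Python, from bench import ctrl gives the robot as it stands.
- The arm moves only by the shell command python3 -m pendant 'ROWS'. ROWS is JSON, one flat list of numbers, 7 for each row, row after row: the shift along the world's x, y, z in m, then the turn, a rotation vector about the world's x, y, z in degrees, then the finger opening in m, from 0 to 0.0854. In form: [tx, ty, tz, rx, ry, rz, hand, tx, ty, tz, rx, ry, rz, hand, ...]. A call has 1 to 12 rows; each row shifts and turns the commanded pose from where the row before left it; what a row does not reach is not made up. A row lasts 1/8 s, in which the tool goes at most 62.5 mm and 10.7 degrees, less where a joint would pass 70% of its speed; a pose out of reach is approached as far as the arm can. A call with a gripper value outside its range is refused whole. The fingers move at their own pace and stop on an object; the grip force is fixed at half the most. Time passes only in rows, so rows that do not move let the fingers close. It gives the time, the measured TCP pose, the force and the opening at its end, in the units of the state.
- ctrl.get_obs(): the state, without advancing time (a new reading comes with each control period).
- ctrl.camera(name): name is "side" or "top"; returns the picture (384x512x3 uint8, red, green, blue); there is no depth.
- ctrl.camera_info(name): a dict with "fx", "fy", "cx", "cy" (pixels), "k1" (the pictures are not rectified: a ray, as slopes to the right and down, at radius r is drawn at 1 + k1 r^2 times it, then the intrinsics apply), "origin" and "rotation" of the camera in the world. Camera axes: x right, y down, z forward; pixel columns grow to the right and rows downward; lengths in m; the calibration is good to about 2 mm. A picture is of the moment at which its call begins. camera_info takes no time and is no camera call.
- ctrl.hand_in(): hands the job in, once; it reports no verdict.
Trained networks look in the newest picture that a camera, given by its name, has taken for a name from the list of things; names that differ only in an ending like _2 or _b are one class to them, and where a whole thing is asked for, a point or a joint stands for the part that bears it (a point fixed in the world has none). Each returns a list of dicts, best first, with "score" (0 to 1); they miss things now and then, are a little off and sometimes report something else, mostly with a low value. They report only what shows in the picture. A call takes as long as a camera call.
- ctrl.silhouettes(target, camera): "mask" (384x512 bool, what is visible of it) and "bbox" ([left, top, right, bottom] in pixels, round what is visible of it).
The state is a dict: "time_s": time; "q": joint angles; "dq": joint speeds; "joint_efforts": joint torques, N m; "eef_pos": TCP position; "eef_rot": TCP orientation; "wrist_force": force on the tool from outside, world axes, zero at the start; "torque": the same for the moment, N m; "opening": opening from 0.0 (shut) to 1.0 (fully open).
Only numpy, scipy, OpenCV 4.12 (cv2) and the standard library are available. Lean on these libraries where they do the work, as an engineer would, in place of code of your own. Each camera call takes 0.05 s, during which the arm holds its last target.

TASK

Stand the tilting tube rack up for loading. First draw the orange-headed locking pin straight up out of its bracket and hang it upright by its collar in the notch of the grey parking block; then flip the yellow prop leg over centre so that it drops all the way to its stop on the far side, while the rack still lies back. Finally swing the rack upright by its blue top handle and finish while still holding it there with the fingers, the rack standing plumb and still (its hub spring tips it back as soon as it is let go); leave the bottle, jar and slide box where they are.

Things in the scene. Friction and masses are not known exactly. Their poses are not given: they have to be found in the camera images.
- base: Fixed grey base plate of the tilting rack, 200 x 170 x 12 mm. Origin on the bench right under the rack's hinge line; at yaw 0 its +x points away from the robot, +y to the robot's left, z up. Two posts with rubber rests carry the lying rack. The pin bracket stands on its right (-y) side.
- rack_hinge (a point): Middle of the rack's hinge axis, 30 mm above the bench. The axis runs along the base's y.
- rack: The tilting rack with its blue handle, hinged to the base. Origin in the middle of the hinge line; its y axis is the hinge axis, its z axis points up along the rack: lying, z leans 0.70 rad (40 deg) from vertical towards the robot; upright, z is vertical; the far stop is 0.17 rad past upright. A hub spring and gravity always pull it back to lying, with 2 to 6 N at the handle. About 0.9 kg with the leg.
- handle_mid (a point): Middle of the blue handle bar: round, 14 mm diameter, along the hinge direction, 118 mm free between its end posts; 200 mm from the hinge line (lying: 129 mm to base -x and 183 mm above the bench; upright: 230 mm above the bench).
- leg (a joint): Hinge of the yellow prop leg on the rack's left (+y) side, about the base's y axis, relative to the rack, rad: 0 = folded up along the rack, 2.37 = down at its stop, pointing away from the robot. Grows as the knob swings up, over the top and away from the robot. Swings freely (under 2 N at the knob); with the rack lying, past about 0.70 it falls on to the stop by itself.
- leg_pivot (a point): Pivot of the leg on the rack: 80 mm from the rack's hinge line, 95 mm to the left (+y) of the rack's middle.
- leg_knob (a point): Middle of the leg's yellow knob, a round bar 14 mm in diameter, parallel to the base's y axis, 110 mm from the leg's pivot axis, 125 mm left (+y) of the rack's middle. It runs 24 mm left of this point to its free end, 26 mm right to the leg (12 x 8 mm bar). Rack's left edge: 54 mm to the right. Folded: 122 mm to base -x of the rack hinge, 175 mm above the bench.
- pin: Loose upright locking pin, about 0.11 kg. Origin at its foot, z up along it. Steel shank 12 mm diameter, 77 mm long; collar 28 mm diameter, 77 to 81 mm above the foot; orange round head 22 mm diameter, 81 to 113 mm above the foot. At the start it stands in the bore, foot 35 mm above the bench, collar on the bracket's top.
- park: Fixed grey parking block, 60 x 60 mm, 90 mm high, on a thin 80 x 80 mm plate. Origin on the bench under its middle. A vertical notch 18 mm wide runs over its height, open on top and on its -y side; closed end 10 mm to +y of the middle. A pin hung in it has its collar on the block's top, its foot 13 mm above the bench.
- notch (a point): Middle of the parking block at its top face, 90 mm above the bench: where the pin's axis belongs.
- bottle: Loose amber bottle, 60 mm diameter, 130 mm high; origin under its middle. Leave it alone.
- jar: Loose glass jar with a metal lid, 68 mm diameter, 90 mm high; origin under its middle. Leave it alone.
- slidebox: Loose closed white slide box with a green lid, 74 x 104 x 56 mm; origin under its middle. Leave it alone.
- bore (a point): Mouth of the pin's bore in the top face of the C-shaped aluminium pin bracket, 112 mm above the bench, at base (-25, -140) mm. Bracket 50 x 58 mm in plan; bore vertical, 14 mm wide, ending 30 mm above the bench. Here the pin blocks a catch peg of the rack, so the rack cannot be raised until the pin is out.
- panel_top (a point): Middle of the top edge of the rack's white tube panel, 125 mm from the hinge line; from here to the handle bar the rack is open. Rack 142 mm wide; 12 tubes fixed in the panel, red caps 17 mm proud on its upper (far) face.

How it is judged:
By the outcome, as a careful person would: the job done as asked, in the order asked, and still so for the second after the job is handed in, while the arm keeps its last pose, push and grip.
It also fails if it takes over 72 s, if anything falls off the work surface, if the arm or the gripper's body presses on something with over 40 N, if the wrist force passes 120 N, or if a joint passes its speed limit or range.

## Working session

There is one attempt and no reset: what is moved stays moved. The work goes in short steps, Python scripts to look and compute and a shell command to move; the robot and the scene stay as the last step left them, time stands still between calls to the robot, and variables do not carry over. Pictures are saved under pics/ and viewed, and the job is handed in when it is done.

```bash
ls; mkdir -p pics; python3 - <<'E'
from bench import ctrl
import cv2
o=ctrl.get_obs();print(o, ctrl.pinch_z)
for n in("side","top"):
    im=ctrl.camera(n);cv2.imwrite(f"pics/{n}0.png",im[...,::-1]);print(ctrl.camera_info(n))
E
```

```text
pics
{'time_s': 0.0, 'q': array([ 1.00269251e+00,  1.81518714e-01,  1.60799024e+00,  2.54753783e-05,
        1.35379858e+00, -2.06287915e-01]), 'dq': array([-0.00013468,  0.00050232,  0.00154005,  0.00021434,  0.00023275,
       -0.0012596 ]), 'joint_efforts': array([ 2.79245041e-04, -4.44885635e+01, -3.51329756e+01, -5.36960488e-04,
        9.35694028e-03, -7.91953170e-09]), 'eef_pos': array([0.20317258, 0.53726579, 0.19350534]), 'eef_rot': array([-0.69500861,  0.69612481, -0.12746357,  0.12698941]), 'wrist_force': array([-0.00199237,  0.4976268 ,  0.63711513]), 'torque': array([-0.02974744, -0.00556457,  0.0471092 ]), 'opening': 0.9982348680687106} 0.0187
{'fx': 437.62904284138716, 'fy': 437.62904284138716, 'cx': 256.88652177586243, 'cy': 188.7285083743281, 'k1': 0.050531149513967984, 'origin': array([0.51192837, 0.86611853, 1.0085567 ]), 'rotation': array([ 0.01976118, -0.03137726,  0.92133025, -0.38700845])}
{'fx': 372.98733677478793, 'fy': 372.98733677478793, 'cx': 258.1403700213485, 'cy': 189.11705800147934, 'k1': -0.06860962405989511, 'origin': array([ 0.3866478 , -0.0366342 ,  1.19018264]), 'rotation': array([ 0.06481919, -0.69650391,  0.71305275, -0.04729218])}
```

View pics/side0.png

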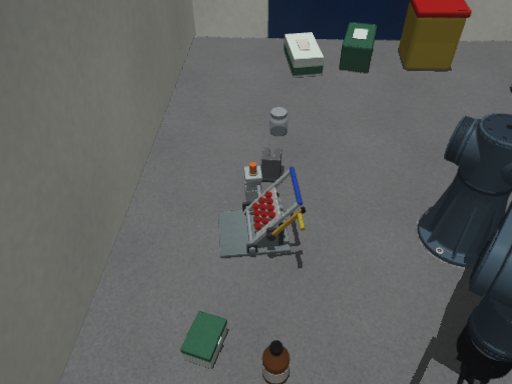

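View pics/top0.png

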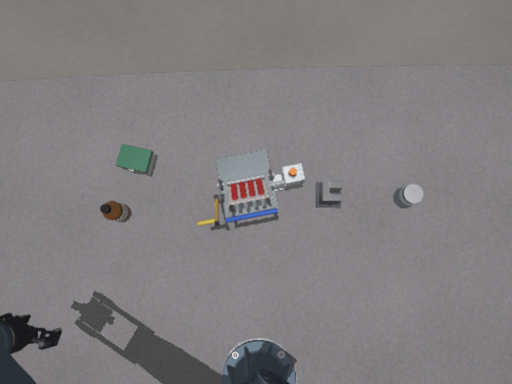

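The side view shows the rack near (270,215), with the pin head at (253,168) and the block at (272,163). In the top view the pin is at (293,172), the block at (331,194), the handle from (227,218) to (277,212), and the knob near (205,223).

```bash
cat > h.py <<'E'
import numpy as np,cv2
from scipy.spatial.transform import Rotation as R
from bench import ctrl
def cam(n):
    c=ctrl.camera_info(n);q=c['rotation'];return c,R.from_quat([q[1],q[2],q[3],q[0]]).as_matrix()
def proj(n,P):
    c,M=cam(n);P=np.atleast_2d(P);v=(P-c['origin'])@M;s=v[:,:2]/v[:,2:];r2=(s**2).sum(1,keepdims=True);s=s*(1+c['k1']*r2)
    return s*[c['fx'],c['fy']]+[c['cx'],c['cy']]
def ray(n,uv):
    c,M=cam(n);d=(np.asarray(uv,float)-[c['cx'],c['cy']])/[c['fx'],c['fy']];s=d.copy()
    for _ in range(20): s=d/(1+c['k1']*(s**2).sum())
    v=M@np.r_[s,1];return np.array(c['origin']),v/np.linalg.norm(v)
def atz(n,uv,z):
    o,v=ray(n,uv);return o+v*(z-o[2])/v[2]
def tri(a,b):
    o1,v1=ray('side',a);o2,v2=ray('top',b)
    A=np.c_[v1,-v2];t=np.linalg.lstsq(A,o2-o1,rcond=None)[0];p,q=o1+v1*t[0],o2+v2*t[1];return (p+q)/2,np.linalg.norm(p-q)
E
python3 - <<'E'
from h import *
np.set_printoptions(precision=4,suppress=True)
M={}
for n in("side","top"):
    im=ctrl.camera(n)[...,::-1].copy()
    for t in("pin","park","handle_mid","leg_knob","base","rack","bottle","jar","slidebox"):
        for d in ctrl.silhouettes(t,n)[:2]:
            m=d['mask'];ys,xs=np.nonzero(m)
            print(n,t,round(d['score'],2),d['bbox'],len(xs),np.array([xs.mean(),ys.mean()]))
            if d['score']>.4: M[n+t]=m
np.savez('m0.npz',**M)
for n,cr in(("side",(200,140,320,270)),("top",(190,140,350,240))):
    im=ctrl.camera(n)[...,::-1]; a,b,c,d=cr
    cv2.imwrite(f"pics/{n}_c.png",cv2.resize(im[b:d,a:c],None,fx=4.5,fy=4.5,interpolation=cv2.INTER_CUBIC))
E
```

```text
side pin 0.7 [246.7, 170.4, 305.0, 241.6] 2082 [273.9198 210.9078]
side pin 0.64 [246.3, 163.7, 258.4, 187.2] 142 [252.1127 172.3521]
side park 0.59 [261.7, 148.2, 283.9, 184.5] 620 [270.7581 165.1452]
side handle_mid 0.58 [240.9, 166.5, 304.3, 241.9] 2343 [272.4208 210.2113]
side handle_mid 0.26 [180.0, 310.4, 224.9, 367.8] 1747 [204.0807 339.4167]
side leg_knob 0.62 [266.9, 207.1, 305.2, 244.6] 315 [287.5746 224.0984]
side rack 0.83 [243.8, 168.0, 305.4, 243.1] 2414 [272.4287 211.0095]
side bottle 0.79 [263.1, 341.0, 288.3, 383.5] 1051 [275.3235 362.7507]
side bottle 0.31 [221.7, 164.1, 302.4, 259.4] 4615 [258.8297 219.7694]
side jar 0.93 [268.9, 107.6, 286.7, 134.2] 482 [277.7988 121.0788]
side slidebox 0.66 [179.2, 311.7, 225.6, 368.4] 1743 [204.226  339.2025]
top park 0.57 [318.1, 179.5, 346.3, 204.6] 685 [328.6117 194.6015]
top handle_mid 0.62 [201.2, 173.1, 286.8, 226.0] 2106 [244.8547 198.0299]
top base 0.87 [198.7, 148.6, 303.9, 226.2] 4218 [250.2248 186.5789]
top base 0.36 [197.4, 195.6, 218.9, 226.3] 219 [212.7854 214.0594]
top rack 0.69 [197.8, 174.2, 286.5, 227.4] 2135 [244.3789 198.2094]
top bottle 0.87 [101.5, 202.0, 129.3, 223.4] 501 [115.2615 210.8862]
top jar 0.8 [396.0, 180.0, 424.0, 206.7] 526 [407.5114 195.3118]
top slidebox 0.97 [113.0, 144.1, 155.9, 172.4] 885 [135.4621 158.7989]
```

View pics/side_c.png

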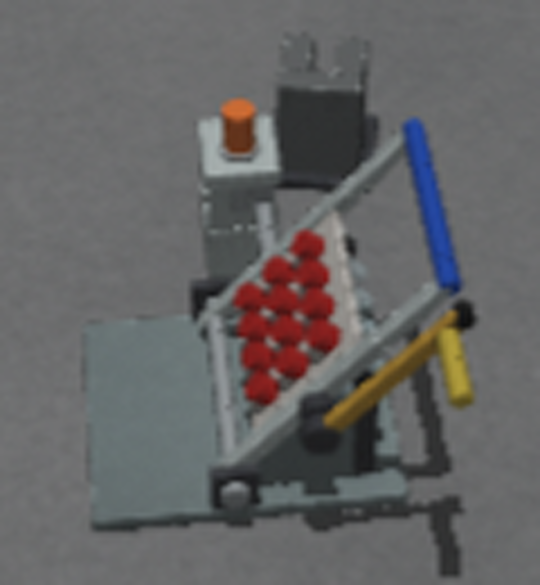

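View pics/top_c.png

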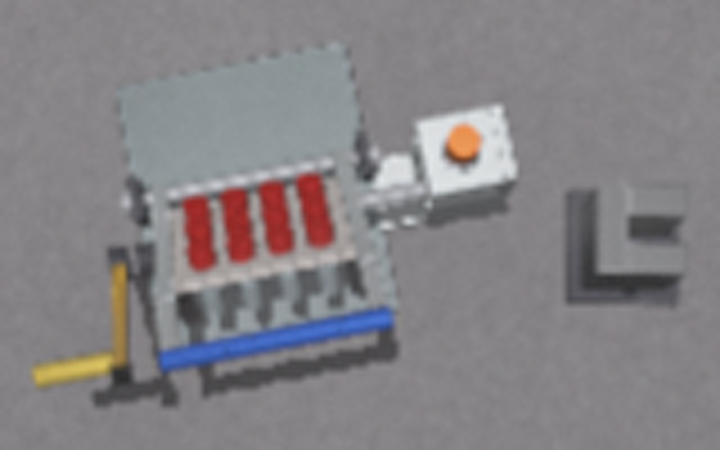

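```bash
cat > fit.py <<'E'
from h import *
from scipy.optimize import least_squares
np.set_printoptions(precision=4,suppress=True)
obs=[('top',(-25,-140,148),(293.3,171.1)),('side',(-25,-140,148),(252.9,163.6)),
('top',(-129,0,183),(251.5,215.4)),('side',(-129,0,183),(295.9,185.5)),
('top',(-122,149,175),(198,223.8)),('side',(-122,149,175),(302.9,229.3))]
def T(p,P):
    c,s=np.cos(p[2]),np.sin(p[2]);P=np.atleast_2d(P)/1000.
    return np.c_[p[0]+c*P[:,0]-s*P[:,1],p[1]+s*P[:,0]+c*P[:,1],P[:,2]]
def res(p):return np.concatenate([proj(n,T(p,P))[0]-np.array(uv) for n,P,uv in obs])
s=least_squares(res,[.65,0,.15]);
if __name__=='__main__':
    print(s.x,res(s.x).reshape(-1,2))
    p=s.x
    for k in[(-25,-140,112),(-129,0,183),(-122,125,175)]:print(T(p,k))
    print('tri pin',tri((252.9,163.6),(293.3,171.1)),'handle',tri((295.9,185.5),(251.5,215.4)),'knobend',tri((302.9,229.3),(198,223.8)))
    # park crops
    for n,cr in(("side",(250,140,300,190)),("top",(300,165,360,215))):
        im=ctrl.camera(n)[...,::-1]; a,b,c,d=cr
        cv2.imwrite(f"pics/{n}_p.png",cv2.resize(im[b:d,a:c],None,fx=10,fy=10,interpolation=cv2.INTER_CUBIC))
    print(ctrl.get_obs()['time_s'])
E
python3 fit.py
```

```text
[0.6048 0.0284 0.174 ] [[ 0.018  -0.4464]
 [ 0.5652  0.4274]
 [ 0.0523 -0.4426]
 [ 0.3995 -0.2919]
 [-0.2116 -0.4527]
 [ 0.3614 -0.1419]]
[[ 0.6045 -0.1138  0.112 ]]
[[0.4778 0.006  0.183 ]]
[[0.463  0.1304 0.175 ]]
tri pin (array([ 0.6046, -0.1138,  0.1492]), np.float64(0.003223406251566734)) handle (array([0.4778, 0.0061, 0.1817]), np.float64(0.0021188614454009957)) knobend (array([0.4587, 0.1535, 0.1737]), np.float64(0.001984872150647381))
1.3
```

View pics/side_p.png

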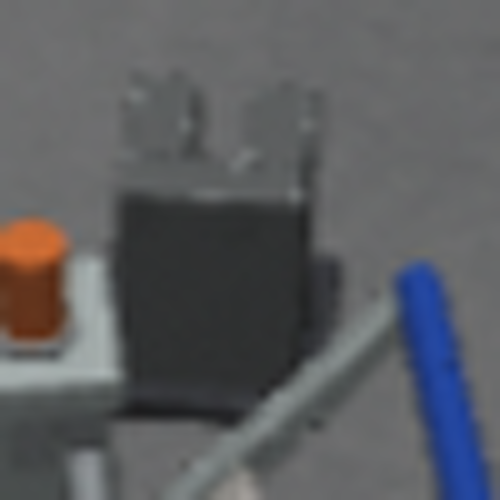

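View pics/top_p.png

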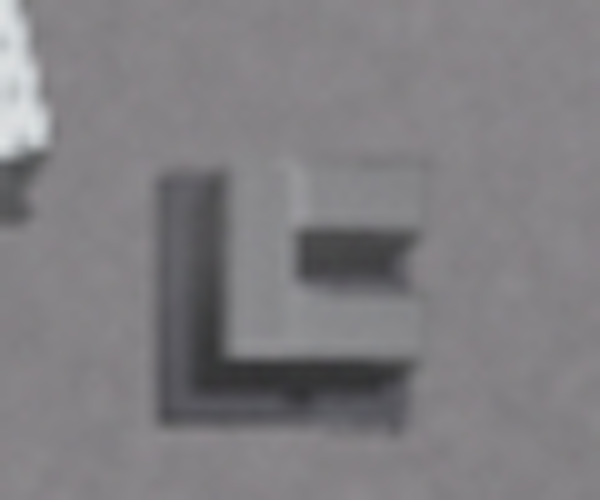

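```bash
python3 - <<'E'
from fit import *
# park: top-view corners, side-view near edge top corners
h=30
ob=[('top',(h,h,90),(322.9,180.9)),('top',(-h,h,90),(322.5,200.8)),('top',(-h,-h,90),(341.7,200.9)),('top',(h,-h,90),(342.4,181.0)),
('top',(9,10,90),(329.6,188.1)),('top',(-9,10,90),(329.7,193.6)),
('side',(h,h,90),(261.9,159.2)),('side',(-h,h,90),(280.4,160.0))]
def r(p):return np.concatenate([proj(n,T(p,P))[0]-np.array(uv) for n,P,uv in ob])
f=lambda r,x0:least_squares(r,x0,loss='soft_l1')
q=f(r,[.6,-.2,0]);print(q.x);print(r(q.x).reshape(-1,2))
ob=ob[:6];q2=f(r,[.6,-.2,0]);print(q2.x);print(r(q2.x).reshape(-1,2))
p=q.x
out=[]
for n,cr in(("side",(250,140,300,190)),("top",(300,165,360,215))):
    im=ctrl.camera(n)[...,::-1]; a,b,c,d=cr
    im=cv2.resize(im[b:d,a:c],None,fx=10,fy=10,interpolation=cv2.INTER_CUBIC)
    for z in(0,90):
        L=T(p,[(h,h,z),(-h,h,z),(-h,-h,z),(-9,-h,z),(-9,10,z),(9,10,z),(9,-h,z),(h,-h,z)])
        u=((proj(n,L)-[a,b]+.5)*10).astype(int)
        cv2.polylines(im,[u],True,(0,255,0) if z else (0,0,255),1)
    out.append(im)
cv2.imwrite('pics/fit_p.png',np.hstack([cv2.resize(out[0],(350,350)),cv2.resize(out[1],(420,350))]))
E
```

```text
[ 0.5525 -0.2331 -0.0563]
[[-0.2048 -0.3673]
 [ 0.0376 -0.3755]
 [ 1.0634  0.1403]
 [ 0.3514  0.139 ]
 [-0.2491 -0.4404]
 [-0.3794  0.0286]
 [ 0.3958  0.046 ]
 [ 0.4781  0.646 ]]
[ 0.5521 -0.2329 -0.0508]
[[-0.3176 -0.1778]
 [ 0.0343 -0.1796]
 [ 1.0615  0.2263]
 [ 0.24    0.2206]
 [-0.3231 -0.2848]
 [-0.4205  0.1858]]
```

View pics/fit_p.png

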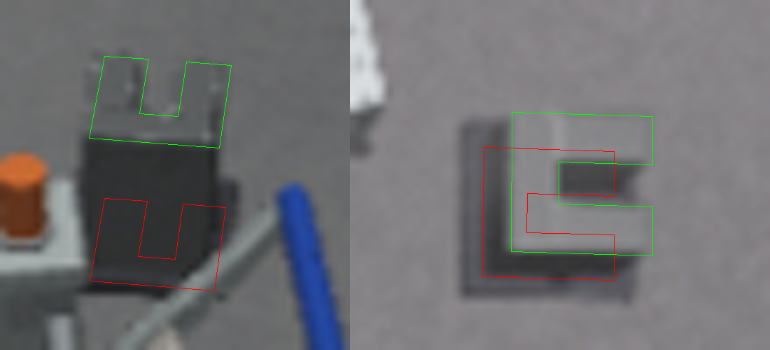

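```bash
sed -i 's/np.array(uv) for/(np.array(uv)-.39) for/' fit.py; python3 - <<'E'
from fit import *
print(s.x,res(s.x).reshape(-1,2));p=s.x
for k in[(-25,-140,112),(-129,0,183),(-122,125,175),(0,0,230)]:print(T(p,k))
h=30
ob=[('top',(h,h,90),(322.9,180.9)),('top',(-h,h,90),(322.5,200.8)),('top',(-h,-h,90),(341.7,200.9)),('top',(h,-h,90),(342.4,181.0)),
('top',(9,10,90),(329.6,188.1)),('top',(-9,10,90),(329.7,193.6)),
('side',(h,h,90),(261.9,159.2)),('side',(-h,h,90),(280.4,160.0))]
def r(p):return np.concatenate([proj(n,T(p,P))[0]-np.array(uv)+.45 for n,P,uv in ob])
q=least_squares(r,[.6,-.2,0],loss='soft_l1');print(q.x);print(r(q.x).reshape(-1,2))
o=ctrl.get_obs();e=o['eef_rot'];print(R.from_quat([e[1],e[2],e[3],e[0]]).as_matrix(),o['eef_pos'])
E
```

```text
[0.6059 0.0286 0.1746] [[ 0.3005 -0.4604]
 [ 0.553   0.8598]
 [ 0.3658 -0.46  ]
 [ 0.3782  0.1286]
 [ 0.1156 -0.4351]
 [ 0.3377  0.282 ]]
[[ 0.6057 -0.1136  0.112 ]]
[[0.4789 0.0062 0.183 ]]
[[0.4641 0.1305 0.175 ]]
[[0.6059 0.0286 0.23  ]]
[ 0.5539 -0.2321 -0.0583]
[[-0.0897 -0.3862]
 [ 0.11   -0.4037]
 [ 1.1323  0.152 ]
 [ 0.4628  0.1592]
 [-0.1502 -0.4495]
 [-0.2933  0.0167]
 [ 0.3774  0.6671]
 [ 0.4616  1.2928]]
[[ 0.9353 -0.      0.3539]
 [-0.3539 -0.      0.9353]
 [-0.     -1.     -0.    ]] [0.2035 0.5378 0.1944]
```

```bash
python3 -m pendant '[0.025,-0.040,0.008,0,0,-3.7,0.06, 0.025,-0.040,0.008,0,0,-3.7,0.06, 0.025,-0.040,0.008,0,0,-3.7,0.06, 0.025,-0.040,0.008,0,0,-3.7,0.06, 0.025,-0.040,0.008,0,0,-3.7,0.06, 0.025,-0.040,0.008,0,0,-3.7,0.06, 0.025,-0.040,0.008,0,0,-3.7,0.06, 0.025,-0.040,0.008,0,0,-3.7,0.06, 0.025,-0.040,0.008,0,0,-3.7,0.06, 0.025,-0.040,0.008,0,0,-3.7,0.06, 0.025,-0.040,0.008,0,0,-3.7,0.06, 0.025,-0.040,0.008,0,0,-3.7,0.06]'
```

```text
time_s: 2.9
eef_pos: [0.5042, 0.0564, 0.2908]
eef_rot: [0.596, -0.595, 0.381, -0.381]
wrist_force: [-0.2, -0.1, 0.4]
opening: 0.699
```

```bash
python3 -m pendant '[0.025,-0.0425,0,0,0,-3.7,0.06, 0.025,-0.0425,0,0,0,-3.7,0.06, 0.025,-0.0425,-0.03,0,0,-3.7,0.06, 0.025,-0.0425,-0.04,0,0,-3.7,0.06, 0,0,0,0,0,0,0.06,0,0,0,0,0,0,0.06]'; python3 - <<'E'
from fit import *
o=ctrl.get_obs();e=o['eef_rot'];print(R.from_quat([e[1],e[2],e[3],e[0]]).as_matrix(),o['eef_pos'])
for n,cr in(("side",(200,110,300,210)),("top",(240,120,340,220))):
    im=ctrl.camera(n)[...,::-1]; a,b,c,d=cr
    print(n,proj(n,o['eef_pos']),proj(n,[.605,-.1137,.148]))
    cv2.imwrite(f"pics/{n}_1.png",cv2.resize(im[b:d,a:c],None,fx=5,fy=5,interpolation=cv2.INTER_CUBIC))
E
```

```text
time_s: 3.65
eef_pos: [0.6031, -0.1113, 0.2212]
eef_rot: [0.542, -0.542, 0.454, -0.454]
wrist_force: [0.0, -0.7, 0.7]
opening: 0.701
[[ 0.175  -0.0002  0.9846]
 [-0.9846  0.0005  0.175 ]
 [-0.0005 -1.     -0.0001]] [ 0.6031 -0.1113  0.2212]
side [[253.4217 145.321 ]] [[253.2842 164.0516]]
top [[294.211  165.4865]] [[293.2616 170.4726]]
```

View pics/side_1.png

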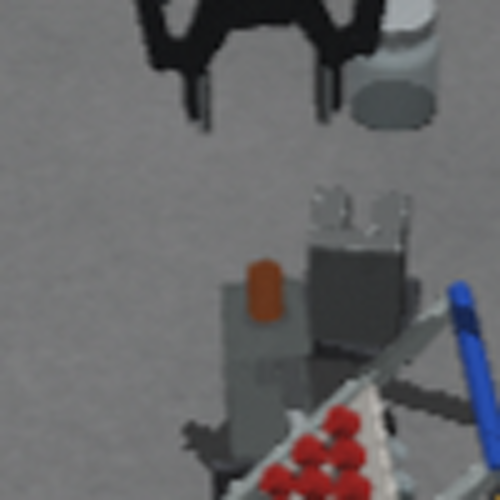

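View pics/top_1.png

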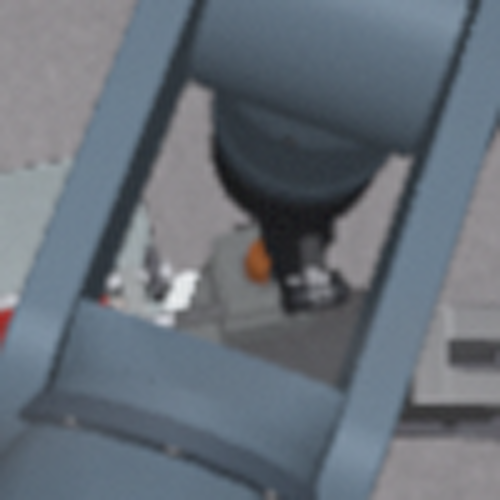

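Fingers are centred over the pin head, with the side-view finger midpoint at u≈253, the same as the pin. I'll descend and grip the head above the collar.

```bash
python3 -m pendant '[0.002,-0.0024,-0.03,0,0,0,0.06, 0,0,-0.03,0,0,0,0.06, 0,0,-0.02,0,0,0,0.06, 0,0,-0.01,0,0,0,0.06, 0,0,-0.009,0,0,0,0.06, 0,0,0,0,0,0,0.06,0,0,0,0,0,0,0.0, 0,0,0,0,0,0,0.0, 0,0,0,0,0,0,0.0, 0,0,0,0,0,0,0.0, 0,0,0,0,0,0,0.0]'; python3 - <<'E'
from fit import *
o=ctrl.get_obs();print(o['eef_pos'],o['wrist_force'],o['opening']*.0854)
E
```

```text
time_s: 5.12
eef_pos: [0.6051, -0.1139, 0.122]
eef_rot: [0.542, -0.542, 0.454, -0.454]
wrist_force: [0.4, -0.1, 0.1]
opening: -0.006
[ 0.6051 -0.1139  0.122 ] [ 0.3929 -0.068   0.1312] -0.0004984349944552891
```

```bash
python3 - <<'E'
from fit import *
o=ctrl.get_obs();print(o['eef_pos'],o['opening'])
for n,cr in(("side",(200,110,300,210)),("top",(240,120,340,220))):
    im=ctrl.camera(n)[...,::-1]; a,b,c,d=cr
    cv2.imwrite(f"pics/{n}_2.png",cv2.resize(im[b:d,a:c],None,fx=5,fy=5,interpolation=cv2.INTER_CUBIC))
E
```

```text
[ 0.6051 -0.1139  0.122 ] -0.005836475344909708
```

View pics/side_2.png

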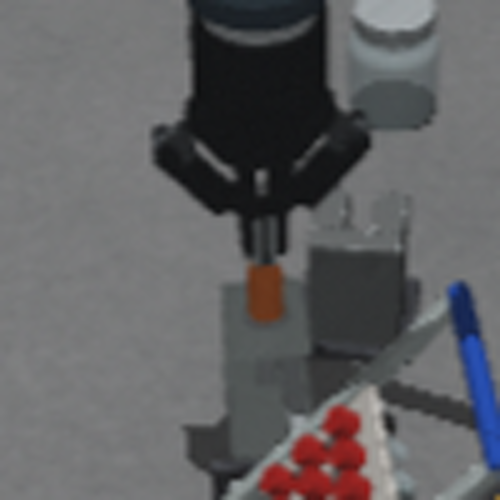

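View pics/top_2.png

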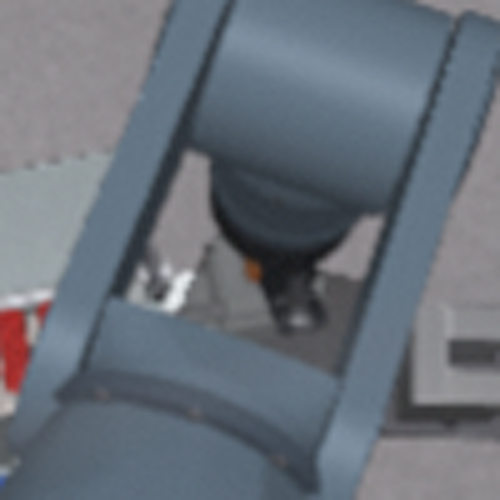

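```bash
python3 - <<'E'
from fit import *
o=ctrl.get_obs();e=o['eef_pos']
for dz in(0,.02,.05,.1): print(dz,proj('side',e+[0,0,dz]),proj('top',e+[0,0,dz]))
print(proj('side',[.605,-.1137,.148]),proj('side',[.605,-.1137,.116]),proj('top',[.605,-.1137,.148]))
for n,cr in(("side",(225,140,275,190)),("top",(270,150,320,200))):
    im=ctrl.camera(n)[...,::-1]; a,b,c,d=cr
    im=cv2.resize(im[b:d,a:c],None,fx=10,fy=10,interpolation=cv2.INTER_CUBIC)
    for dz in(0,.02,.04,.06):
        u=(proj(n,e+[0,0,dz])[0]-[a,b]+.5)*10; cv2.circle(im,tuple(u.astype(int)),4,(0,255,0),-1)
    cv2.imwrite(f"pics/{n}_3.png",im)
E
```

```text
0 [[253.4088 170.4795]] [[292.7553 172.2792]]
0.02 [[253.2904 165.5086]] [[293.2086 170.8671]]
0.05 [[253.1078 157.8481]] [[293.9206 168.6485]]
0.1 [[252.7896 144.5031]] [[295.2014 164.6565]]
[[253.2842 164.0516]] [[253.4732 172.0055]] [[293.2616 170.4726]]
```

View pics/side_3.png

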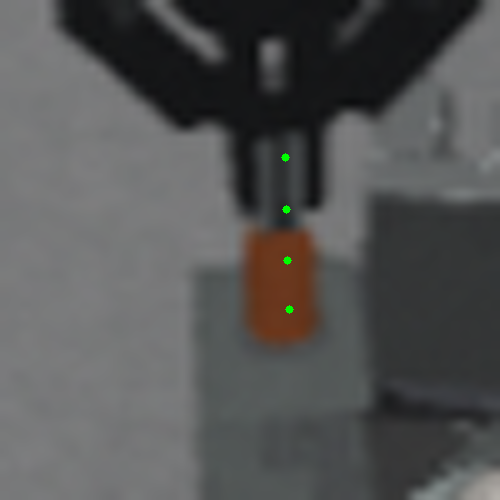

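View pics/top_3.png

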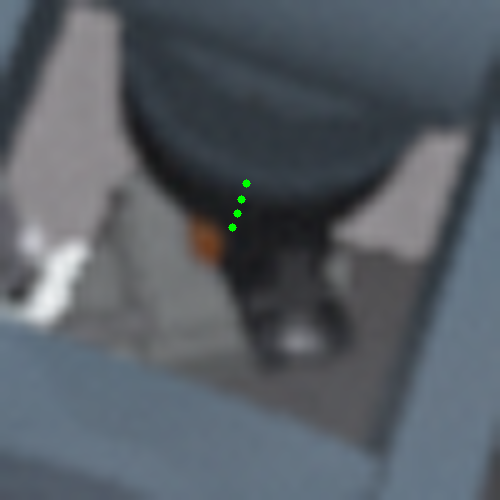

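```bash
python3 - <<'E'
from fit import *
e=np.array([.2035,.5378,.1944])
for n,(a,b,c,d) in(("side",(420,300,512,384)),("top",(0,280,92,364))):
    im=cv2.imread(f'pics/{n}0.png')
    im=cv2.resize(im[b:d,a:c],None,fx=6,fy=6,interpolation=cv2.INTER_CUBIC)
    for dz in(0,.03,.06,.1):
      for j in(-.0427,0,.0427):
        u=(proj(n,e+[.354*j,.935*j,dz])[0]-[a,b]+.5)*6; cv2.circle(im,tuple(u.astype(int)),3,(0,255,0) if dz else (0,0,255),-1)
    cv2.imwrite(f"pics/{n}_i.png",im)
E
```

```text
(no output)
```

View pics/side_i.png

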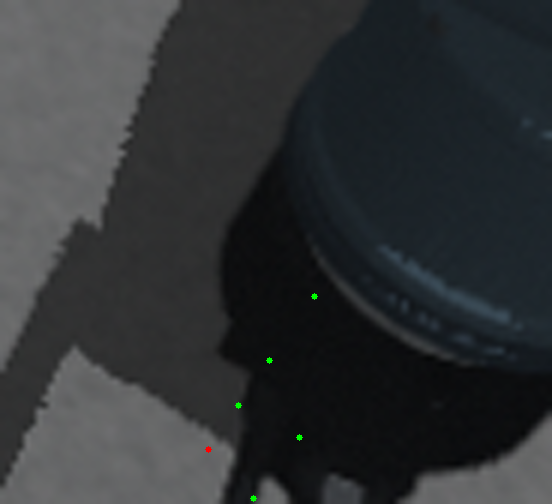

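View pics/top_i.png

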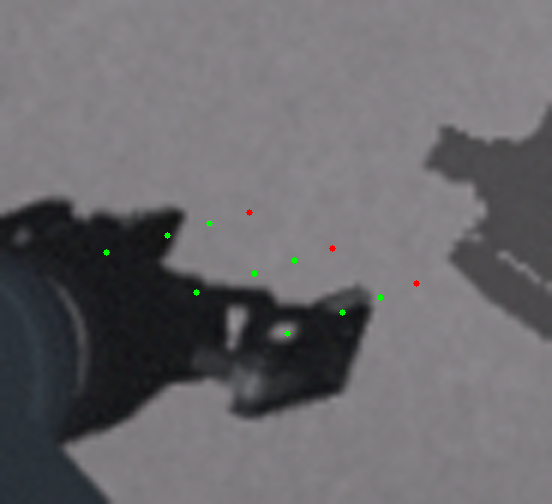

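The fingers shut without the pin. Both cameras (the first top view as well) put the real fingertips about 28 mm above the reported TCP, just over the head top. I'll open, go lower in small steps while watching force, and try again.

```bash
python3 -m pendant '[0,0,0.01,0,0,0,0.06, 0,0,0,0,0,0,0.06, 0,0,0,0,0,0,0.06,0,0,-0.01,0,0,0,0.06, 0,0,-0.004,0,0,0,0.06,0,0,-0.004,0,0,0,0.06, 0,0,-0.004,0,0,0,0.06]'; python3 -m pendant '[0,0,-0.003,0,0,0,0.06,0,0,-0.003,0,0,0,0.06,0,0,-0.003,0,0,0,0.06,0,0,-0.003,0,0,0,0.06]'; python3 - <<'E'
from fit import *
o=ctrl.get_obs();e=o['eef_pos'];print(e,o['opening'])
for n,cr in(("side",(225,140,275,190)),):
    im=ctrl.camera(n)[...,::-1]; a,b,c,d=cr
    im=cv2.resize(im[b:d,a:c],None,fx=10,fy=10,interpolation=cv2.INTER_CUBIC)
    cv2.imwrite(f"pics/{n}_4.png",im)
E
```

```text
time_s: 6.2
eef_pos: [0.6051, -0.1139, 0.1096]
eef_rot: [-0.542, 0.542, -0.454, 0.454]
wrist_force: [-0.0, -0.0, -1.2]
opening: 0.701
time_s: 6.7
eef_pos: [0.6052, -0.114, 0.0979]
eef_rot: [0.542, -0.542, 0.454, -0.454]
wrist_force: [-0.2, 0.7, -0.1]
opening: 0.702
[ 0.6052 -0.114   0.0979] 0.7015131161448116
```

View pics/side_4.png

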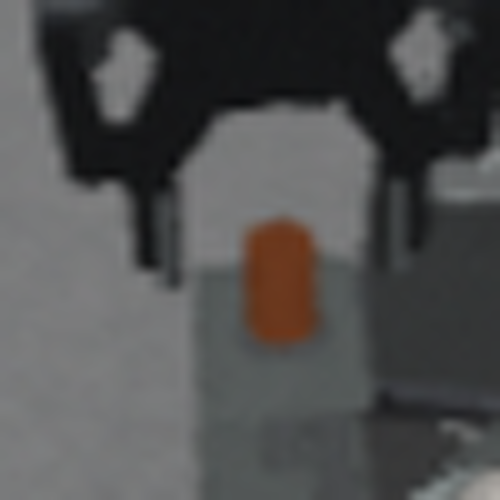

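```bash
python3 -m pendant '[0,0,-0.003,0,0,0,0.06,0,0,-0.003,0,0,0,0.06,0,0,0,0,0,0,0,0,0,0,0,0,0,0,0,0,0,0,0,0,0,0,0,0,0,0,0,0,0,0,0,0,0,0,0]'; python3 - <<'E'
from fit import *
o=ctrl.get_obs();e=o['eef_pos'];print(e,o['opening']*.0854)
for n,cr in(("side",(225,140,275,190)),):
    im=ctrl.camera(n)[...,::-1]; a,b,c,d=cr
    im=cv2.resize(im[b:d,a:c],None,fx=10,fy=10,interpolation=cv2.INTER_CUBIC)
    cv2.imwrite(f"pics/{n}_5.png",im)
E
```

```text
time_s: 7.62
eef_pos: [0.6054, -0.114, 0.0924]
eef_rot: [0.542, -0.542, 0.454, -0.454]
wrist_force: [0.2, -0.0, 2.1]
opening: 0.221
[ 0.6054 -0.114   0.0924] 0.01887407188405698
```

View pics/side_5.png

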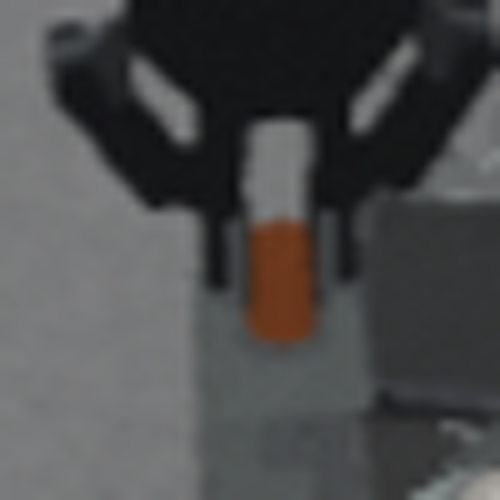

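Gripped: the opening reads 19 mm and the pads sit on either side of the head. Drawing the pin straight up.

```bash
python3 -m pendant '[0,0,0.004,0,0,0,0,0,0,0.006,0,0,0,0,0,0,0.01,0,0,0,0,0,0,0.012,0,0,0,0,0,0,0.012,0,0,0,0,0,0,0.012,0,0,0,0,0,0,0.012,0,0,0,0,0,0,0.012,0,0,0,0,0,0,0.01,0,0,0,0,0,0,0.01,0,0,0,0,0,0,0,0,0,0,0]'; python3 - <<'E'
from fit import *
o=ctrl.get_obs();e=o['eef_pos'];print(e,o['opening']*.0854)
for n,cr in(("side",(220,110,300,190)),):
    im=ctrl.camera(n)[...,::-1]; a,b,c,d=cr
    im=cv2.resize(im[b:d,a:c],None,fx=7,fy=7,interpolation=cv2.INTER_CUBIC)
    cv2.imwrite(f"pics/{n}_6.png",im)
E
```

```text
time_s: 9.05
eef_pos: [0.6057, -0.1142, 0.1931]
eef_rot: [0.542, -0.542, 0.454, -0.455]
wrist_force: [-0.1, -0.2, -1.1]
opening: 0.219
[ 0.6057 -0.1142  0.1931] 0.01869627502686868
```

View pics/side_6.png

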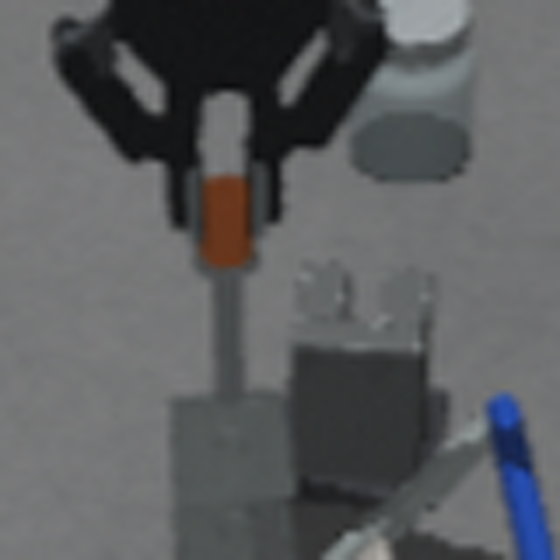

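The pin is out and upright. In the side picture the foot ends at about v=167, which matches z≈0.135, clear of the bracket. Moving over the notch.

```bash
python3 -m pendant '[-0.005,-0.012,0,0,0,0,0,-0.012,-0.025,0,0,0,0,0,-0.015,-0.033,0,0,0,0,0,-0.012,-0.028,-0.005,0,0,0,0,-0.007,-0.0165,-0.005,0,0,0,0,-0.0018,-0.004,-0.005,0,0,0,0,0,0,-0.005,0,0,0,0,0,0,0,0,0,0,0,0,0,0,0,0,0,0]'; python3 - <<'E'
from fit import *
o=ctrl.get_obs();e=o['eef_pos'];print(e,o['opening']*.0854)
for n,cr in(("side",(240,110,300,170)),("top",(300,160,360,220))):
    im=ctrl.camera(n)[...,::-1]; a,b,c,d=cr
    im=cv2.resize(im[b:d,a:c],None,fx=9,fy=9,interpolation=cv2.INTER_CUBIC)
    cv2.imwrite(f"pics/{n}_7.png",im)
E
```

```text
time_s: 10.22
eef_pos: [0.5527, -0.2317, 0.1721]
eef_rot: [0.542, -0.542, 0.454, -0.454]
wrist_force: [-0.1, 0.2, -1.4]
opening: 0.219
[ 0.5527 -0.2317  0.1721] 0.018712373837710024
```

View pics/side_7.png

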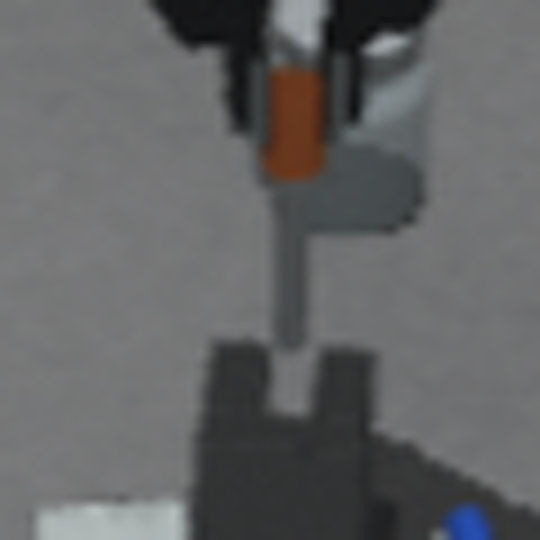

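View pics/top_7.png

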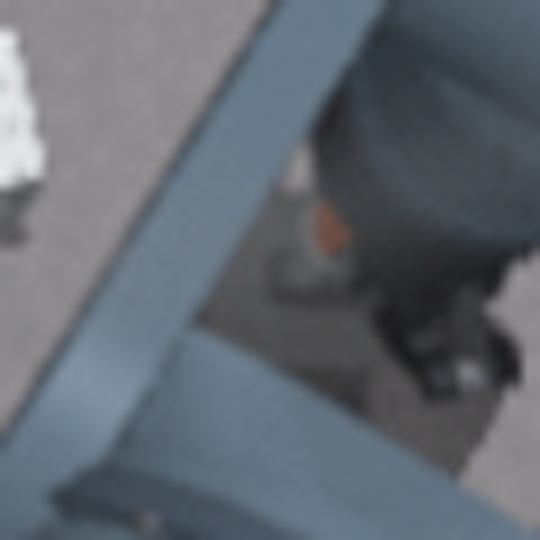

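```bash
python3 -m pendant '[0.0005,-0.001,-0.008,0,0,0,0,0,0,-0.008,0,0,0,0,0,0,-0.005,0,0,0,0,0,0,-0.005,0,0,0,0,0,0,-0.005,0,0,0,0,0,0,-0.005,0,0,0,0,0,0,0,0,0,0,0]'; python3 - <<'E'
from fit import *
o=ctrl.get_obs();e=o['eef_pos'];print(e,o['wrist_force'],o['torque'])
for n,cr in(("side",(240,110,300,170)),("top",(300,160,360,220))):
    im=ctrl.camera(n)[...,::-1]; a,b,c,d=cr
    im=cv2.resize(im[b:d,a:c],None,fx=9,fy=9,interpolation=cv2.INTER_CUBIC)
    cv2.imwrite(f"pics/{n}_8.png",im)
E
```

```text
time_s: 11.2
eef_pos: [0.5525, -0.2333, 0.1355]
eef_rot: [-0.542, 0.542, -0.454, 0.454]
wrist_force: [0.0, 0.3, -1.3]
opening: 0.218
[ 0.5525 -0.2333  0.1355] [ 0.0078  0.2533 -1.3403] [ 0.0476 -0.0083 -0.0414]
```

View pics/side_8.png

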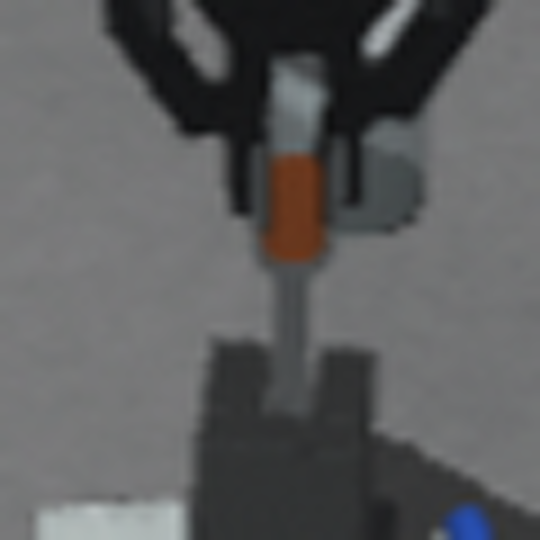

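View pics/top_8.png

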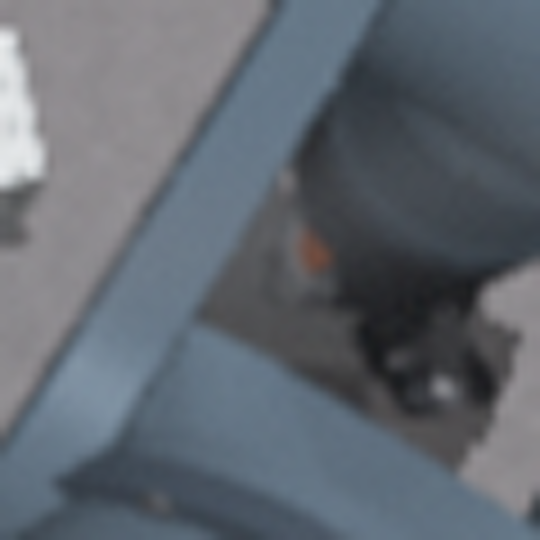

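```bash
python3 -m pendant '[0.0005,0.0005,-0.01,0,0,0,0,0,0,-0.01,0,0,0,0,0,0,-0.01,0,0,0,0,0,0,-0.01,0,0,0,0,0,0,-0.01,0,0,0,0,0,0,-0.005,0,0,0,0,0,0,-0.004,0,0,0,0,0,0,-0.002,0,0,0,0]'; python3 -m pendant '[0,0,-0.001,0,0,0,0,0,0,-0.001,0,0,0,0,0,0,-0.001,0,0,0,0]';  python3 - <<'E'
from fit import *
o=ctrl.get_obs();e=o['eef_pos'];print(e,o['wrist_force'],o['torque'])
for n,cr in(("side",(240,110,300,170)),):
    im=ctrl.camera(n)[...,::-1]; a,b,c,d=cr
    im=cv2.resize(im[b:d,a:c],None,fx=9,fy=9,interpolation=cv2.INTER_CUBIC)
    cv2.imwrite(f"pics/{n}_9.png",im)
E
```

```text
time_s: 12.3
eef_pos: [0.5534, -0.233, 0.0749]
eef_rot: [-0.542, 0.542, -0.454, 0.454]
wrist_force: [-0.6, 0.2, -0.6]
opening: 0.22
time_s: 12.68
eef_pos: [0.5535, -0.233, 0.0722]
eef_rot: [0.542, -0.542, 0.454, -0.454]
wrist_force: [0.3, -0.3, -1.0]
opening: 0.22
[ 0.5535 -0.233   0.0722] [ 0.3109 -0.2527 -1.0484] [ 0.0179 -0.0343 -0.0209]
```

View pics/side_9.png

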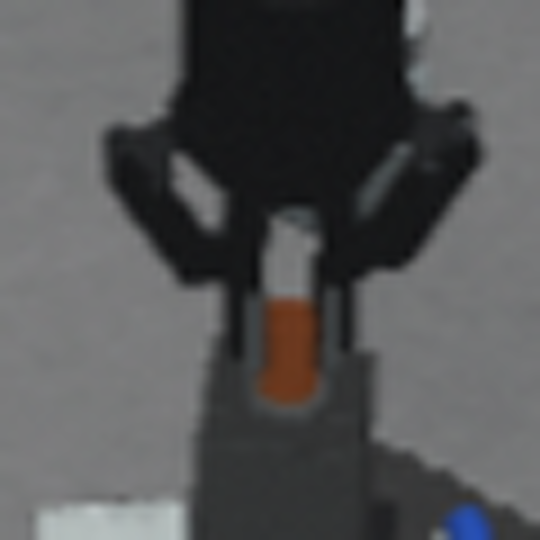

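```bash
python3 -m pendant '[0,0,-0.001,0,0,0,0,0,0,-0.001,0,0,0,0,0,0,0,0,0,0,0]'
```

```text
time_s: 13.1
eef_pos: [0.5534, -0.233, 0.0703]
eef_rot: [-0.542, 0.542, -0.454, 0.454]
wrist_force: [-2.2, 0.1, 1.5]
opening: 0.217
```

Contact (about +2.5 N) at the expected seat height. Releasing.

```bash
python3 -m pendant '[0,0,-0.0005,0,0,0,0,0,0,0,0,0,0,0.03,0,0,0,0,0,0,0.05,0,0,0,0,0,0,0.05,0,0,0,0,0,0,0.05,0,0,0.02,0,0,0,0.05,0,0,0.04,0,0,0,0.05,0,0,0.05,0,0,0,0.05,0,0,0.06,0,0,0,0.05,0,0,0.04,0,0,0,0.02]'; python3 - <<'E'
from fit import *
o=ctrl.get_obs();e=o['eef_pos'];print(e,o['wrist_force'],o['torque'])
for n,cr in(("side",(240,110,300,170)),("top",(300,160,360,220))):
    im=ctrl.camera(n)[...,::-1]; a,b,c,d=cr
    im=cv2.resize(im[b:d,a:c],None,fx=9,fy=9,interpolation=cv2.INTER_CUBIC)
    cv2.imwrite(f"pics/{n}_10.png",im)
E
```

```text
time_s: 14.35
eef_pos: [0.5541, -0.2334, 0.2849]
eef_rot: [0.542, -0.542, 0.452, -0.456]
wrist_force: [1.1, -0.6, -0.3]
opening: 0.386
[ 0.5541 -0.2334  0.2849] [ 1.0876 -0.6434 -0.3145] [-0.0186 -0.0148 -0.0075]
```

View pics/side_10.png

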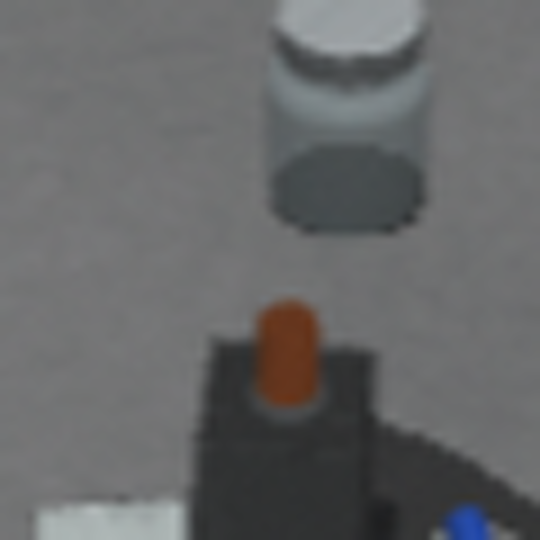

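The pin hangs upright, with the orange head at about (272,149) over the block and the collar on its top. Moving behind the leg knob with the fingers shut.

```bash
python3 -m pendant '[-0.0155,0.0456,0,0,0,0,0,-0.0155,0.0456,0,0,0,0,0,-0.0155,0.0456,0,0,0,0,0,-0.0155,0.0456,0,0,0,0,0,-0.0155,0.0456,0,0,0,0,0,-0.0155,0.0456,0,0,0,0,0,-0.0155,0.0456,0,0,0,0,0,-0.0155,0.0456,0,0,0,0,0,0,0,-0.04,0,0,0,0,0,0,-0.04,0,0,0,0,0,0,0,0,0,0,0]'; python3 - <<'E'
from fit import *
o=ctrl.get_obs();e=o['eef_pos'];print(e,o['opening'])
for n,cr in(("side",(250,140,350,240)),("top",(170,170,270,270))):
    im=ctrl.camera(n)[...,::-1]; a,b,c,d=cr
    im=cv2.resize(im[b:d,a:c],None,fx=5,fy=5,interpolation=cv2.INTER_CUBIC)
    u=(proj(n,e+[0,0,.028])[0]-[a,b]+.5)*5; cv2.circle(im,tuple(u.astype(int)),4,(0,255,0),-1)
    cv2.imwrite(f"pics/{n}_11.png",im)
E
```

```text
time_s: 15.82
eef_pos: [0.4266, 0.1319, 0.1972]
eef_rot: [-0.541, 0.544, -0.456, 0.452]
wrist_force: [0.0, -0.8, 1.5]
opening: 0.001
[0.4266 0.1319 0.1972] 0.0007852048353299843
```

View pics/side_11.png

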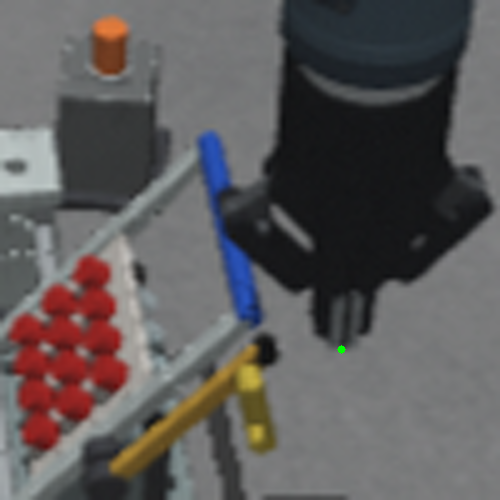

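View pics/top_11.png

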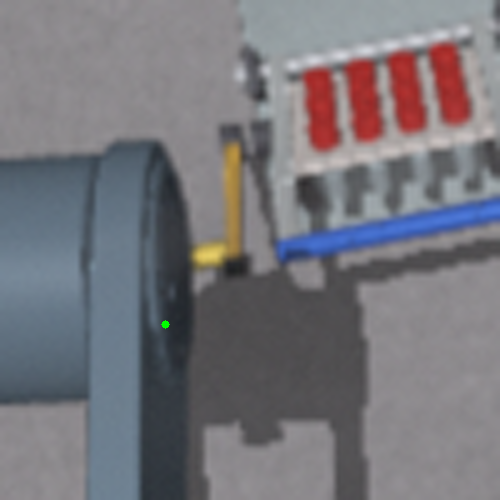

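```bash
python3 -m pendant '[0,0,-0.035,0,0,0,0,0,0,-0.03,0,0,0,0,0.0098,0.0017,0,0,0,0,0,0.0098,0.0017,0,0,0,0,0,0.0098,0.0017,0.006,0,0,0,0,0.0098,0.0017,0.005,0,0,0,0,0.0098,0.0017,0.004,0,0,0,0,0,0,0,0,0,0,0]'; python3 - <<'E'
from fit import *
o=ctrl.get_obs();e=o['eef_pos'];print(e,o['wrist_force'])
for n,cr in(("side",(250,140,350,240)),):
    im=ctrl.camera(n)[...,::-1]; a,b,c,d=cr
    im=cv2.resize(im[b:d,a:c],None,fx=5,fy=5,interpolation=cv2.INTER_CUBIC)
    cv2.imwrite(f"pics/{n}_12.png",im)
E
```

```text
time_s: 16.92
eef_pos: [0.4833, 0.1409, 0.1565]
eef_rot: [0.544, -0.54, 0.452, -0.457]
wrist_force: [-9.1, -0.7, 23.4]
opening: -0.006
[0.4833 0.1409 0.1565] [-9.0867 -0.7456 23.3646]
```

View pics/side_12.png

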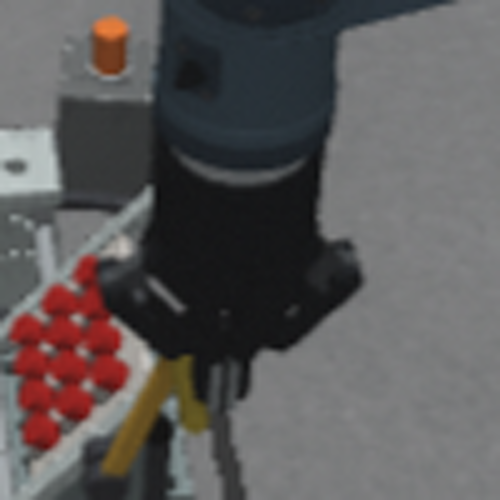

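```bash
python3 - <<'E'
from fit import *
im0=ctrl.camera('side');o=ctrl.get_obs();e=o['eef_pos'];print(e,o['wrist_force'],o['torque'])
a,b,c,d=(260,175,320,235)
im=cv2.resize(im0[b:d,a:c,::-1],None,fx=10,fy=10,interpolation=cv2.INTER_CUBIC)
im=cv2.convertScaleAbs(im,alpha=1.8)
p=np.array([.6055,.0285,.174])
def dot(P,col):
    u=(proj('side',P)[0]-[a,b]+.5)*10; cv2.circle(im,tuple(u.astype(int)),4,col,-1)
dot(e+[0,0,.028],(0,255,0));
for th in np.arange(0,.75,.1):
    g=-.70+th
    for y in(149,99): dot(T(p,(-51.5+110*np.sin(g),y,91.2+110*np.cos(g))),(255,0,255) if y==149 else (255,255,0))
cv2.imwrite("pics/side_13.png",im)
E
```

```text
[0.4827 0.1408 0.1563] [-8.4937 -0.3137 22.7228] [ 0.0064  1.2185 -0.0267]
```

View pics/side_13.png

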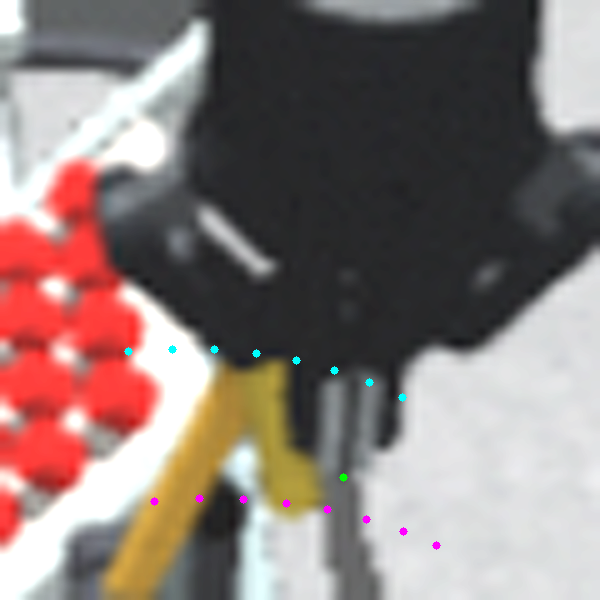

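The knob sits jammed under the step of the black outer finger (about 10 mm above the tip), which explains the +23 N. I'll back off, go lower so the flat side of the finger pushes the knob, and push again.

```bash
python3 -m pendant '[-0.0098,-0.0017,0.003,0,0,0,0,-0.0098,-0.0017,0,0,0,0,0,-0.0098,-0.0017,0,0,0,0,0,-0.0145,-0.0027,0,0,0,0,0,-0.0147,-0.0026,0,0,0,0,0,0,0,-0.017,0,0,0,0,0,0,-0.017,0,0,0,0,0,0,0,0,0,0,0]'; python3 - <<'E'
from fit import *
im0=ctrl.camera('side');o=ctrl.get_obs();e=o['eef_pos'];print(e,o['wrist_force'],o['torque'])
a,b,c,d=(260,165,330,235)
im=cv2.resize(im0[b:d,a:c,::-1],None,fx=8,fy=8,interpolation=cv2.INTER_CUBIC)
im=cv2.convertScaleAbs(im,alpha=1.8)
cv2.imwrite("pics/side_14.png",im)
r=e-[.6055,.0285,0];print(r[0]*.985+r[1]*.173,-r[0]*.173+r[1]*.985)
E
```

```text
time_s: 18.02
eef_pos: [0.4179, 0.1298, 0.1174]
eef_rot: [-0.541, 0.543, -0.455, 0.453]
wrist_force: [-0.3, -0.5, 0.4]
opening: -0.001
[0.4188 0.1299 0.1183] [ 0.3102  0.5747 -0.0318] [0.0354 0.036  0.008 ]
-0.16634238502233123 0.1321286700891572
```

View pics/side_14.png

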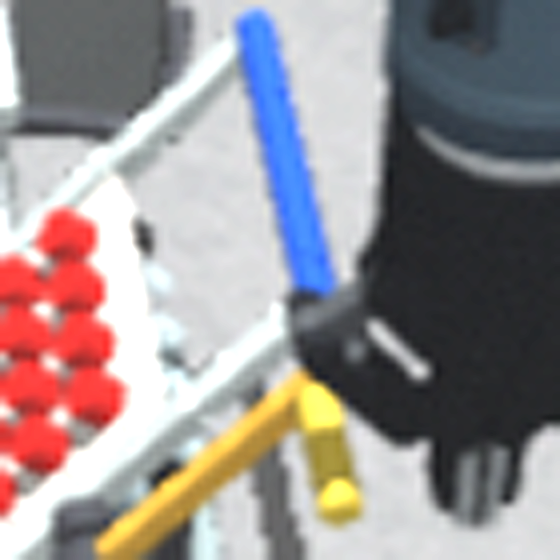

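```bash
python3 -m pendant '[0,0,0.006,0,0,0,0,0.0108,0.0019,0,0,0,0,0,0.0108,0.0019,0,0,0,0,0,0.0108,0.0019,0.007,0,0,0,0,0.0108,0.0019,0.006,0,0,0,0,0.0108,0.0019,0.005,0,0,0,0,0,0,0,0,0,0,0]'; python3 - <<'E'
from fit import *
im0=ctrl.camera('side');o=ctrl.get_obs();e=o['eef_pos'];print(e,o['wrist_force'],o['torque'])
a,b,c,d=(260,165,330,235)
im=cv2.resize(im0[b:d,a:c,::-1],None,fx=8,fy=8,interpolation=cv2.INTER_CUBIC)
im=cv2.convertScaleAbs(im,alpha=1.8)
cv2.imwrite("pics/side_15.png",im)
r=e-[.6055,.0285,0];print(r[0]*.985+r[1]*.173,-r[0]*.173+r[1]*.985)
E
```

```text
time_s: 18.95
eef_pos: [0.4752, 0.1396, 0.1431]
eef_rot: [0.542, -0.542, 0.454, -0.455]
wrist_force: [-0.0, -0.3, 0.5]
opening: 0.004
[0.4743 0.1395 0.1426] [-0.1341 -0.1691 -0.0406] [-0.0408  0.067   0.0399]
-0.11007804257360865 0.1320400488039431
```

View pics/side_15.png

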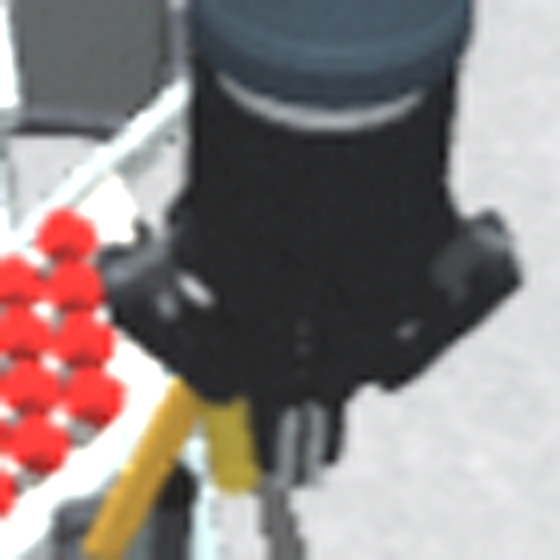

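The push works now: the leg has followed to about 0.4 rad with almost no force. Continuing over centre.

```bash
python3 -m pendant '[0.0108,0.0019,0.003,0,0,0,0,0.0108,0.0019,0.002,0,0,0,0,0.0108,0.0019,0.001,0,0,0,0,0.0108,0.0019,0,0,0,0,0,0.0108,0.0019,0,0,0,0,0,0.0108,0.0019,0,0,0,0,0,0,0,0,0,0,0,0,0,0,0,0,0,0,0,0,0,0,0,0,0,0]'; python3 - <<'E'
from fit import *
im0=ctrl.camera('side');o=ctrl.get_obs();e=o['eef_pos'];print(e,o['wrist_force'],o['torque'])
a,b,c,d=(210,155,310,255)
im=cv2.resize(im0[b:d,a:c,::-1],None,fx=6,fy=6,interpolation=cv2.INTER_CUBIC)
im=cv2.convertScaleAbs(im,alpha=1.8)
cv2.imwrite("pics/side_16.png",im)
r=e-[.6055,.0285,0];print(r[0]*.985+r[1]*.173,-r[0]*.173+r[1]*.985)
E
```

```text
time_s: 20.12
eef_pos: [0.5382, 0.1508, 0.1485]
eef_rot: [-0.542, 0.542, -0.454, 0.454]
wrist_force: [-0.3, 0.6, 0.6]
opening: 0.0
[0.5382 0.1509 0.1486] [-0.5736 -0.1548  0.7582] [-0.0151 -0.0475  0.0078]
-0.04507896794866484 0.1321514888417715
```

View pics/side_16.png

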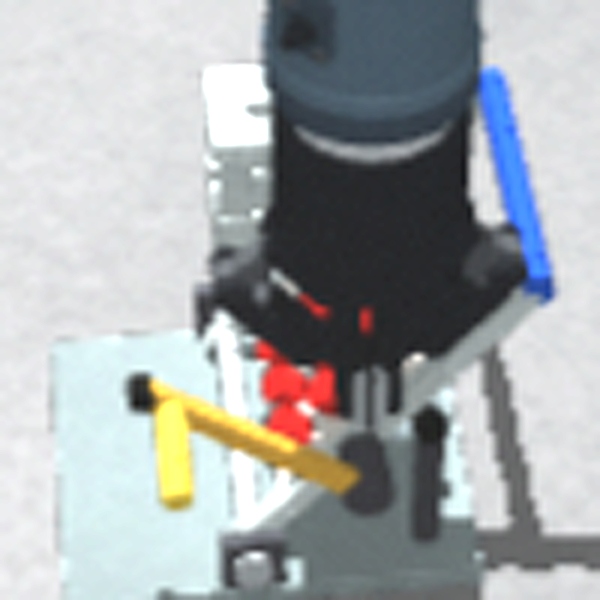

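The leg has dropped on the far side, with the knob end near (239,238). Now raising and moving over the handle, and checking the leg once it's clear.

```bash
python3 -m pendant '[0,0,0.03,0,0,0,0,0,0,0.05,0,0,0,0,0,0,0.05,0,0,0,0.06,-0.02,-0.048,0,0,0,0,0.06,-0.02,-0.048,0,0,0,0,0.06,-0.0197,-0.0487,0,0,0,0,0.06,0,0,0,0,0,0,0.06,0,0,0,0,0,0,0.06]'; python3 - <<'E'
from fit import *
o=ctrl.get_obs();e=o['eef_pos'];print(e,o['wrist_force'],o['opening'])
p=np.array([.6055,.0285,.174])
for n,(a,b,c,d) in(("side",(210,140,310,240)),("top",(180,140,280,240))):
    im0=ctrl.camera(n)
    im=cv2.resize(im0[b:d,a:c,::-1],None,fx=6,fy=6,interpolation=cv2.INTER_CUBIC)
    im=cv2.convertScaleAbs(im,alpha=1.6)
    for g,col in((1.67,(255,0,255)),(1.57,(0,255,255))):
      for y in(149,99):
        u=(proj(n,T(p,(-51.5+110*np.sin(g),y,91.2+110*np.cos(g))))[0]-[a,b]+.5)*6; cv2.circle(im,tuple(u.astype(int)),4,col,-1)
    u=(proj(n,e+[0,0,.028])[0]-[a,b]+.5)*6; cv2.circle(im,tuple(u.astype(int)),4,(0,255,0),-1)
    cv2.imwrite(f"pics/{n}_17.png",im)
E
```

```text
time_s: 21.18
eef_pos: [0.4789, 0.0063, 0.2788]
eef_rot: [0.542, -0.541, 0.454, -0.455]
wrist_force: [0.3, 0.1, -0.5]
opening: 0.701
[0.4789 0.0063 0.2788] [ 0.2624  0.1124 -0.5388] 0.7005420542943652
```

View pics/side_17.png

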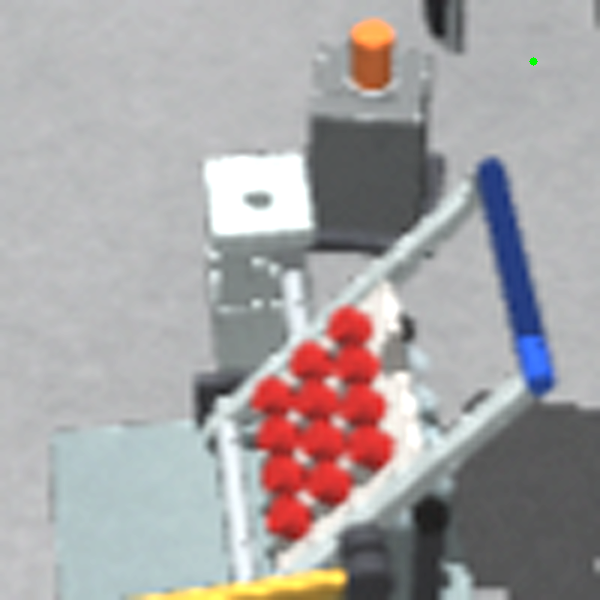

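View pics/top_17.png

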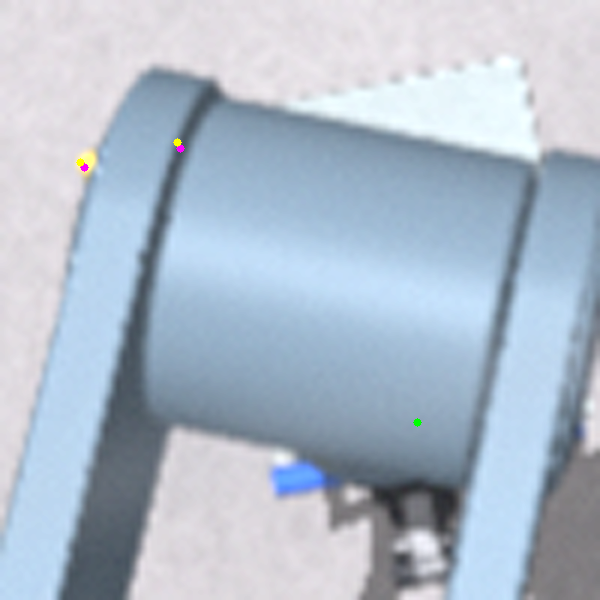

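```bash
python3 -m pendant '[0,0,-0.04,0,0,0,0.06,0,0,-0.04,0,0,0,0.06,0,0,-0.03,0,0,0,0.06,0,0,-0.015,0,0,0,0.06,0,0,-0.01,0,0,0,0.06,0,0,0,0,0,0,0.06]'; python3 - <<'E'
from fit import *
o=ctrl.get_obs();e=o['eef_pos'];print(e,o['wrist_force'],o['opening'])
p=np.array([.6055,.0285,.174])
for n,(a,b,c,d) in(("side",(220,160,320,260)),):
    im0=ctrl.camera(n)
    im=cv2.resize(im0[b:d,a:c,::-1],None,fx=6,fy=6,interpolation=cv2.INTER_CUBIC)
    im=cv2.convertScaleAbs(im,alpha=1.6)
    for g,col in((1.67,(255,0,255)),(1.57,(0,255,255))):
      for y in(149,99):
        u=(proj(n,T(p,(-51.5+110*np.sin(g),y,91.2+110*np.cos(g))))[0]-[a,b]+.5)*6; cv2.circle(im,tuple(u.astype(int)),4,col,-1)
    u=(proj(n,e+[0,0,.028])[0]-[a,b]+.5)*6; cv2.circle(im,tuple(u.astype(int)),4,(0,255,0),-1)
    cv2.imwrite(f"pics/{n}_18.png",im)
E
```

```text
time_s: 22.02
eef_pos: [0.479, 0.0064, 0.1436]
eef_rot: [-0.542, 0.542, -0.454, 0.454]
wrist_force: [0.3, 0.0, 0.5]
opening: 0.705
[0.479  0.0064 0.1436] [0.3238 0.0442 0.4775] 0.7051767247303755
```

View pics/side_18.png

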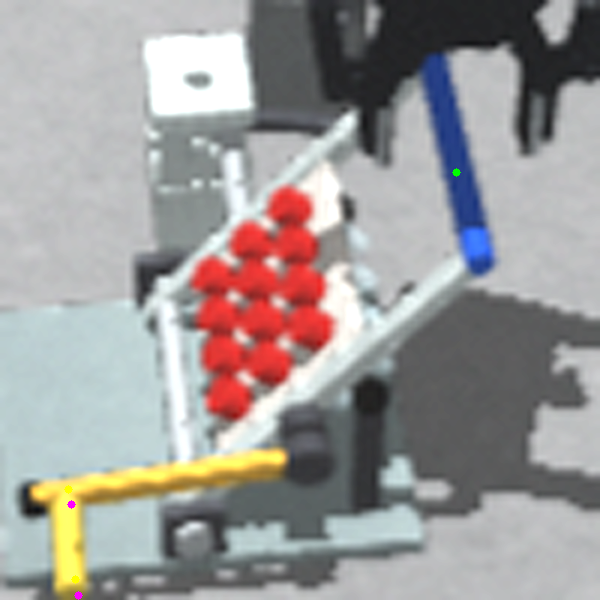

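The leg rests at its stop: knob end at (232,258), matching the prediction for 2.37. The fingers straddle the bar. Lowering and gripping.

```bash
python3 -m pendant '[0,0,-0.004,0,0,0,0.06,0,0,-0.004,0,0,0,0.06,0,0,0,0,0,0,0.03,0,0,0,0,0,0,0.0,0,0,0,0,0,0,0,0,0,0,0,0,0,0,0,0,0,0,0,0,0]'; python3 - <<'E'
from fit import *
o=ctrl.get_obs();e=o['eef_pos'];print(e,o['wrist_force'],o['opening']*.0854)
for n,(a,b,c,d) in(("side",(260,140,340,220)),):
    im0=ctrl.camera(n)
    im=cv2.resize(im0[b:d,a:c,::-1],None,fx=7,fy=7,interpolation=cv2.INTER_CUBIC)
    im=cv2.convertScaleAbs(im,alpha=1.6)
    cv2.imwrite(f"pics/{n}_19.png",im)
E
```

```text
time_s: 22.95
eef_pos: [0.4786, 0.0061, 0.1358]
eef_rot: [-0.542, 0.542, -0.454, 0.454]
wrist_force: [-4.2, -0.8, 5.6]
opening: 0.135
[0.4786 0.0061 0.1358] [-4.2225 -0.8088  5.6473] 0.011561172221596215
```

View pics/side_19.png

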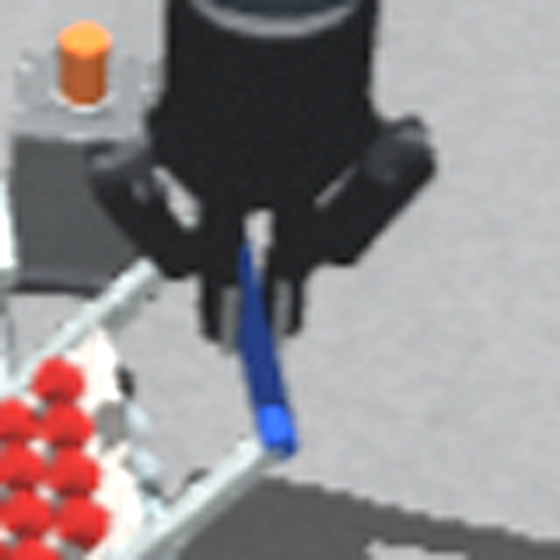

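```bash
python3 - <<'E'
import numpy as np
th=np.linspace(-.70,0,17);x=.2*np.sin(th);z=.2*np.cos(th)
for a,b in zip(np.diff(x),np.diff(z)):print([round(a*.985,4),round(a*.173,4),round(b,4)])
E
```

```text
[np.float64(0.0067), np.float64(0.0012), np.float64(0.0055)]
[np.float64(0.0069), np.float64(0.0012), np.float64(0.0052)]
[np.float64(0.0072), np.float64(0.0013), np.float64(0.0049)]
[np.float64(0.0074), np.float64(0.0013), np.float64(0.0045)]
[np.float64(0.0076), np.float64(0.0013), np.float64(0.0042)]
[np.float64(0.0077), np.float64(0.0014), np.float64(0.0039)]
[np.float64(0.0079), np.float64(0.0014), np.float64(0.0035)]
[np.float64(0.008), np.float64(0.0014), np.float64(0.0032)]
[np.float64(0.0082), np.float64(0.0014), np.float64(0.0028)]
[np.float64(0.0083), np.float64(0.0015), np.float64(0.0025)]
[np.float64(0.0084), np.float64(0.0015), np.float64(0.0021)]
[np.float64(0.0085), np.float64(0.0015), np.float64(0.0017)]
[np.float64(0.0085), np.float64(0.0015), np.float64(0.0013)]
[np.float64(0.0086), np.float64(0.0015), np.float64(0.001)]
[np.float64(0.0086), np.float64(0.0015), np.float64(0.0006)]
[np.float64(0.0086), np.float64(0.0015), np.float64(0.0002)]
```

```bash
python3 -m pendant '[0.0067,0.0012,0.0055,0,0,0,0,0.0069,0.0012,0.0052,0,0,0,0,0.0072,0.0013,0.0049,0,0,0,0,0.0074,0.0013,0.0045,0,0,0,0,0,0,0,0,0,0,0]'
```

```text
time_s: 23.62
eef_pos: [0.5052, 0.0107, 0.1559]
eef_rot: [-0.541, 0.543, -0.455, 0.453]
wrist_force: [-12.1, -3.2, 10.3]
opening: 0.137
```

```bash
python3 -m pendant '[0.0074,0.0013,0.0052,0,0,0,0,0.0077,0.0014,0.0044,0,0,0,0,0.0079,0.0014,0.0035,0,0,0,0,0.008,0.0014,0.0032,0,0,0,0,0,0,0,0,0,0,0]'
```

```text
time_s: 24.25
eef_pos: [0.5372, 0.0162, 0.1725]
eef_rot: [-0.541, 0.543, -0.455, 0.454]
wrist_force: [-8.0, -3.1, 10.9]
opening: 0.133
```

```bash
python3 -m pendant '[0.0082,0.0014,0.0036,0,0,0,0,0.0083,0.0015,0.003,0,0,0,0,0.0084,0.0015,0.0021,0,0,0,0,0.0085,0.0015,0.0017,0,0,0,0,0,0,0,0,0,0,0]'; python3 - <<'E'
from fit import *
o=ctrl.get_obs();print(o['eef_pos'],o['wrist_force'],o['opening']*.0854)
for n,(a,b,c,d) in(("side",(220,130,320,230)),):
    im0=ctrl.camera(n)
    im=cv2.resize(im0[b:d,a:c,::-1],None,fx=6,fy=6,interpolation=cv2.INTER_CUBIC)
    cv2.imwrite(f"pics/{n}_20.png",cv2.convertScaleAbs(im,alpha=1.6))
E
```

```text
time_s: 24.88
eef_pos: [0.5713, 0.0222, 0.1831]
eef_rot: [-0.541, 0.542, -0.454, 0.454]
wrist_force: [-6.2, -2.3, 9.5]
opening: 0.136
[0.5713 0.0222 0.1831] [-6.1775 -2.2744  9.4922] 0.011647293183028429
```

View pics/side_20.png

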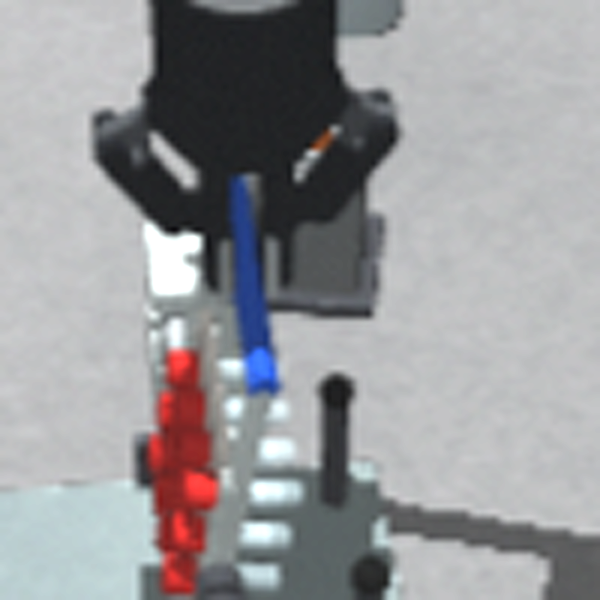

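```bash
python3 -m pendant '[0.0086,0.0015,0.0015,0,0,0,0,0.0086,0.0015,0.0012,0,0,0,0,0.0086,0.0015,0.0007,0,0,0,0,0.0084,0.0015,0.0003,0,0,0,0,0,0,0,0,0,0,0,0,0,0,0,0,0,0]'; python3 - <<'E'
from fit import *
o=ctrl.get_obs();print(o['eef_pos'],o['wrist_force'],o['opening']*.0854)
p=np.array([.6055,.0285,.174])
for n,(a,b,c,d) in(("side",(200,140,300,240)),("top",(200,140,300,240))):
    im0=ctrl.camera(n);cv2.imwrite(f"pics/{n}_full21.png",im0[...,::-1])
    im=cv2.resize(im0[b:d,a:c,::-1],None,fx=6,fy=6,interpolation=cv2.INTER_CUBIC)
    im=cv2.convertScaleAbs(im,alpha=1.6)
    for P in[(0,71,230),(0,-71,230),(0,71,30),(0,0,230)]:
        u=(proj(n,T(p,P))[0]-[a,b]+.5)*6; cv2.circle(im,tuple(u.astype(int)),3,(0,255,0),-1)
    cv2.imwrite(f"pics/{n}_21.png",im)
E
```

```text
time_s: 25.68
eef_pos: [0.6058, 0.0281, 0.1866]
eef_rot: [-0.542, 0.542, -0.454, 0.454]
wrist_force: [-2.8, -1.1, 4.4]
opening: 0.131
[0.6058 0.0281 0.1866] [-2.8229 -1.1074  4.3654] 0.011218318379316743
```

View pics/side_21.png

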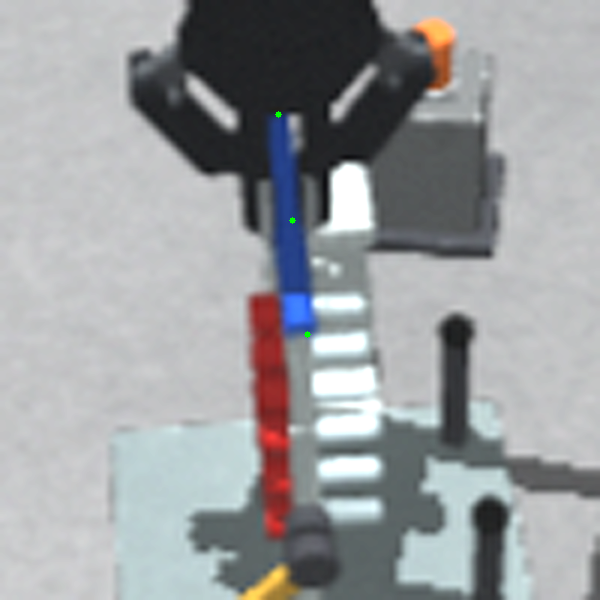

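View pics/top_21.png

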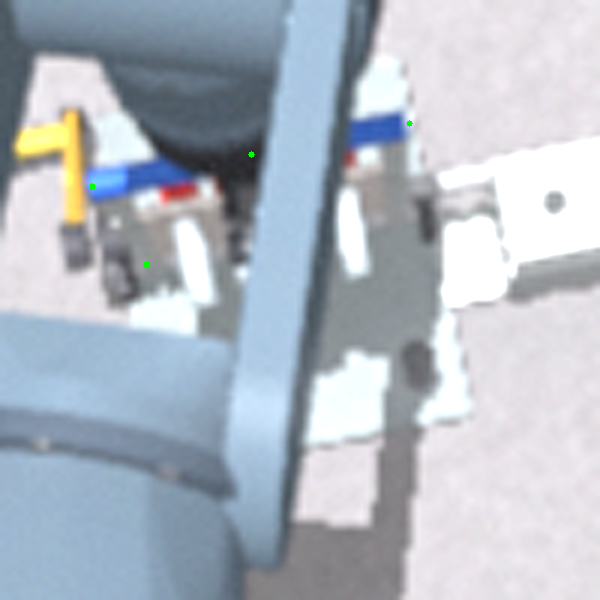

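```bash
python3 -m pendant '[0,0,0,0,0,0,0,0,0,0,0,0,0,0,0,0,0,0,0,0,0,0,0,0,0,0,0,0]'; python3 - <<'E'
from fit import *
o=ctrl.get_obs();print(o['eef_pos'],o['wrist_force'],o['dq'])
def blue(im):
    m=((im[...,2].astype(int)-im[...,0]>60)&(im[...,2].astype(int)-im[...,1]>40)).astype(np.uint8)
    m[:120]=0;return m
for n in("side","top"):
    im=ctrl.camera(n)
    cv2.imwrite(f"pics/{n}_22.png",im[...,::-1])
    old=cv2.imread(f"pics/{n}0.png")[...,::-1]
    for nm,I,bx,z in(('lying',old,-128.8,183),('now',im,0,230)):
        ys,xs=np.nonzero(blue(I));L=cv2.fitLine(np.c_[xs,ys].astype(np.float32),cv2.DIST_HUBER,0,.01,.01).ravel()
        # fit base-x so that the bar axis projects on the line
        p=np.array([.6055,.0285,.174]);nv=np.array([-L[1],L[0]])
        f=lambda b:[(proj(n,T(p,(b[0],y,z)))[0]-L[2:])@nv for y in(-40,0,40)]
        print(n,nm,len(xs),least_squares(f,[bx]).x)
E
```

```text
time_s: 26.28
eef_pos: [0.6057, 0.0282, 0.1866]
eef_rot: [-0.542, 0.542, -0.454, 0.454]
wrist_force: [-3.8, -0.9, 5.2]
opening: 0.134
[0.6057 0.0282 0.1866] [-3.7501 -0.929   5.2439] [-0.0003  0.0003  0.0003 -0.     -0.0005  0.0006]
side lying 173 [-127.3732]
side now 77 [2.0722]
top lying 232 [-129.1675]
top now 88 [-0.2876]
```

View pics/side_22.png

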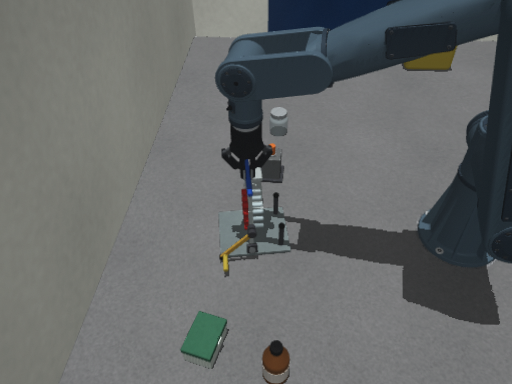

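View pics/top_22.png

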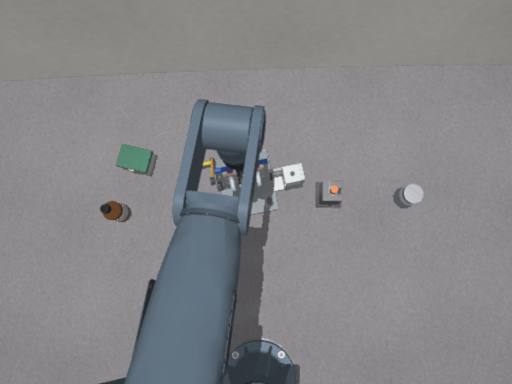

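Handle travel from lying to now measures 129.4 mm (side) and 128.9 mm (top) against 128.8 mm expected, so the rack is plumb to well under 1°. The leg points down and away at (222,258), the pin hangs on the block at (272,149), and bottle, jar and box haven't moved. Handing in.

```bash
python3 -c "
from bench import ctrl
print(ctrl.hand_in())"
```

```text
the job is handed in; nothing more can be done
None
```

The job is handed in at about 26 s. The rack is upright and still held by its blue handle, the pin is parked, and the leg is at its far stop. `hand_in` reported no verdict.

**Last checks**
- **Pin:** it was drawn straight up and now hangs upright, with its collar on the parking block's top.
- **Leg:** it was pushed over centre while the rack lay back, and the side picture showed it near the predicted stop position (within about 0.1 rad). It still points down and away.
- **Rack:** the handle moved 128.9 to 129.4 mm between lying and now, against 128.8 mm expected, so it is plumb to well under 1°. Joint speeds are about zero, and the wrist force is about 6 N.
- **Bottle, jar and slide box:** unmoved in both pictures.

**What went wrong or disagreed**
- **Finger height:** the real fingertips sit about 28 mm above the reported TCP. My first close went over the pin head without touching it, so I corrected from the pictures.
- **First leg push:** the knob jammed under a step on the finger, with about 25 N on the wrist. I backed off and pushed again lower.
- **Side camera:** on its own it puts the handle about 2 mm past upright. It shows nearly the same offset for the lying rack, so I put it down to calibration.

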